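Zero the run timer and select the stirrer station

TASK

Get the four-place stirrer ready to run the one jar that stands on it: first turn the timer's round reset knob anticlockwise all the way back to its zero stop, then turn the bar-shaped station selector clockwise from off, one click for each station counted from the stirrer's left-hand end (as the robot sees it) up to and including the jar's, and leave it resting in that notch. Leave the jar and the other things where they stand.

Things in the scene. Friction and masses are not known exactly. Their poses are not given: they have to be found in the camera images.
- stirrer: White four-place stirrer, slab 90 x 420 x 33 mm, fixed. Origin: centre of underside; x away from the robot, y along the row to the robot's left. Round steel plates (68 mm, top 33 mm up) at y = +0.150 (station 1), +0.050 (2), -0.050 (3), -0.150 m (4); 1 to 4 black pips in front give the number. The three idle plates wear flat grey covers with a small button (64 mm across, 12 mm high).
- jar: White specimen jar with a white screw cap, 60 mm across, 88 mm high, standing loose on one of the stirrer's four plates. Origin: centre of its underside. Not to be moved.
- selector_box: Grey box 110 x 110 x 47 mm, metal top panel, fixed, left or right of the other box; the bar-shaped selector is at the middle of its top. Origin: centre of underside; x away from the robot (turned up to 0.35 rad), z up. From above, off is 60 degrees anticlockwise of x; stations 1 to 4 follow clockwise in 30 degree steps, marked by 1 to 4 pips, then two unused positions.
- selector_grip (a point): Where to grip the selector: on its vertical axis, 75 mm above the worktop. It is a black bar 14 mm thick, 46 mm long, its top 85 mm and its foot 55 mm above the worktop, on a round skirt (46 mm across, 7 mm high) on the panel. The point turns with the bar: x along the bar to the pointed end with the white line, y across the bar, z up.
- selector (a joint): Selector angle, rad, growing clockwise seen from above: 0 at its off stop, where it starts; one click every 0.5236 (30 degrees), station n at n x 0.5236, far stop 3.14. About 0.065 N m carries it over from notch to notch; let go less than 0.2 rad from a notch, it drops into it to within about 0.03 rad.
- timer_box: Grey box of the same size, fixed, carrying the run timer's round reset knob at the middle of its top, in a white dial. Origin: centre of its underside; its x axis points away from the robot (turned by up to 0.35 rad), z up.
- reset_grip (a point): The place to grip the reset knob: on its vertical turning axis, 74 mm above the worktop, 27 mm above the panel. The knob is a black ribbed cylinder 33 mm across, its top 82 mm above the worktop, with a thin low pointer at its foot. The point turns with the knob: its x axis points along the pointer, z up.
- timer_reset (a joint): Angle of the timer's pointer and reset knob, rad, growing clockwise seen from above: 0 at the zero stop, where the pointer lies along the box's x axis against a small steel pin. It starts at 1.0 to 2.5 and stays where it is left; about 0.03 N m of friction.
- vial: Sample vial with a white cap, 27 mm across, 58 mm high, standing loose between the boxes and the stirrer. Origin: centre of its underside. A bystander.
- cup: Small beaker, 67 mm across, 62 mm high, standing loose at the robot's right. Origin: centre of its underside. A bystander.
- label_pad: Pad of paper sample tags, 53 x 74 x 12 mm, lying loose in front of the robot. Origin: centre of its underside. A bystander.
- jar_other: Larger white jar with a screw cap, 66 mm across, 103 mm high, standing loose on the worktop at the robot's left, not on the stirrer. Origin: centre of its underside. A bystander.

How it is judged:
By the outcome, as a careful person would: the job done as asked, in the order asked, and still so for the second after the job is handed in, with the robot touching nothing.
It also fails if it takes over 72 s, if anything falls off the work surface, if the arm or the gripper's body presses on something with over 40 N, if the wrist force passes 120 N, or if a joint passes its speed limit or range.

ROBOT

A 6-joint arm with a two-finger parallel gripper is mounted at the origin on the work surface; the furniture and walls round the work are solid. World frame = base frame: x ahead of the robot, y to its left, z up, the work surface at z = 0. Lengths are in m, angles in degrees, forces in N, time in s.
With the tool pointing down it reaches from about 0.325 to 0.85 m from the base axis. Payload 15.5 kg.
Tool frame: the origin (TCP) lies midway between the tips of the shut fingers; the grasp point (between the pads) lies 19 mm behind it; z points along the fingers, y is the line along which they close (so a half turn about z gives the same grasp; the last joint's range is limited). The gripper opens to 91 mm and grips with 3 to 60 N. Pads are 32 mm wide; open, the fingers measure 118 mm over their backs; the gripper's body (76 mm by 178 mm) begins 60 mm behind the grasp point.
Start: joints at [60.075, 28.281, 77.091, -0, 74.628, -5.472], TCP at [0.259, 0.569, 0.214] pointing down, gripper open.
Joint ranges: [-166.48, 166.48], [-47.26, 123.95], [12.59, 153.08], [-70.14, 250.14], [6.76, 159.57], [-176.63, 176.63]. Speed limits (degrees/s): [108.29, 108.29, 147.25, 172.46, 172.46, 172.46].

INTERFACE

Orientations are given as [roll, pitch, yaw] about the fixed x, y, z axes, in that order (R = Rz(yaw) Ry(pitch) Rx(roll)).
In Python, from station import ctrl, viewer, order gives the robot as it stands (ctrl), with the cameras (viewer) and the job (order).
- The arm moves only by the shell command python3 nudge.py, which reads ROWS from standard input. ROWS is a JSON list of rows, 1 to 20 of them, each an object with the fields ax, ay, az (a rotation vector in fractions of the full range, 1 being 2 pi rad), dx, dy, dz (the shift in shares of the most that a row can go, 1 being 50 mm), finger_gap (the finger opening in m); a field left out counts as zero (the opening has to be given); each row shifts and turns the commanded pose from where the row before left it, along the tool's axes as they then stand; what a row does not reach is not made up. A row lasts 1/10 s, in which the tool goes at most 0.05 m and 8.59 degrees, less where a joint would pass 70% of its speed; a pose out of reach is approached as far as the arm can. The fingers move at their own pace and stop on an object; the grip force is fixed at half the most. Time passes only in rows, so rows that do not move let the fingers close. It prints the time, the measured TCP pose, the force, the opening and the grip force at its end. No shift or turn number may pass 1 either way. Input that does not fit is refused with a message, and nothing moves.
- ctrl.sense(): the state, without advancing time (a new reading comes with each control period).
- viewer.grab_frame(name): name is "side" or "top"; returns a dict with "frame" (480x640x3 uint8, blue, green, red), "mtx" (3x3 intrinsics, pixels), "xyz" and "attitude" of the camera in the world. Camera axes: x right, y up, looking along -z (the intrinsics and any distortion apply to the point x, -y, -z); pixel columns grow to the right and rows downward; lengths in m; the calibration is good to about 2 mm. A picture is of the moment at which its call begins. There is no depth.
- order.finish_job(): hands the job in; it is judged then, once.
The state is a dict: "t": time; "qpos": joint angles; "qd": joint speeds; "tau": joint torques, N m; "eef_pos": TCP position; "tcp_rot": TCP orientation; "force": force on the tool from outside, world axes, zero at the start; "moment": the same for the moment, N m; "grip_width": finger opening in m; "grip_force": force on a finger pad.
Only numpy, scipy, OpenCV 4.12 (cv2) and the standard library are available. Lean on these libraries where they do the work, as an engineer would, in place of code of your own. Each camera call takes 0.05 s, during which the arm holds its last target. There are 200 camera calls.

## Working session

There is one attempt and no reset: what is moved stays moved. The work goes in short steps, Python scripts to look and compute and a shell command to move; the robot and the scene stay as the last step left them, time stands still between calls to the robot, and variables do not carry over. Pictures are saved under pics/ and viewed, at most 10 in all, crops included, and the job is handed in when it is done.

```bash
mkdir -p pics; ls
python3 - <<'E'
from station import ctrl, viewer, order
import cv2,numpy as np
np.set_printoptions(precision=4,suppress=True)
for n in("top","side"):
    f=viewer.grab_frame(n); cv2.imwrite(f"pics/{n}0.png",f["frame"]); print({k:v for k,v in f.items() if k!="frame"})
print(ctrl.sense())
E
```

```text
nudge.py
pics
station.py
{'mtx': array([[436.0271,   0.    , 315.5799],
       [  0.    , 436.0271, 242.819 ],
       [  0.    ,   0.    ,   1.    ]]), 'xyz': array([0.4272, 0.0214, 1.1503]), 'attitude': array([  3.5457,  -0.5461, -88.3094])}
{'mtx': array([[551.7935,   0.    , 316.5124],
       [  0.    , 551.7935, 244.7057],
       [  0.    ,   0.    ,   1.    ]]), 'xyz': array([-0.0765, -0.9681,  0.5971]), 'attitude': array([ 65.3949,  -1.4404, -28.8278])}
{'t': 0.1, 'qpos': array([60.0753, 28.3113, 77.1237,  0.    , 74.6272, -5.4719]), 'qd': array([ 0.0198, -0.0739, -0.0365, -0.0667,  0.0274,  0.0469]), 'tau': array([ -0.0007, -88.0253, -38.2549,   0.0709,   0.0483,  -0.0001]), 'eef_pos': array([0.2585, 0.5686, 0.2134]), 'tcp_rot': array([-179.9381,   -0.0059,  155.5472]), 'force': array([-0.2309, -0.4051, -0.109 ]), 'moment': array([-0.0249, -0.0358,  0.0176]), 'grip_force': 0.0, 'grip_width': 0.0913557828553017}
```

View pics/top0.png

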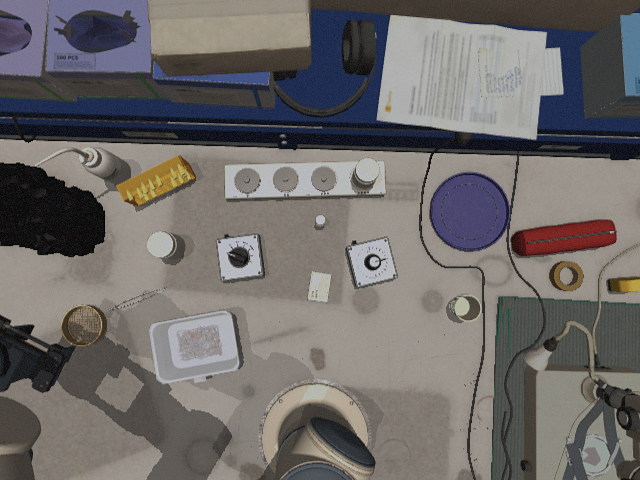

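View pics/side0.png

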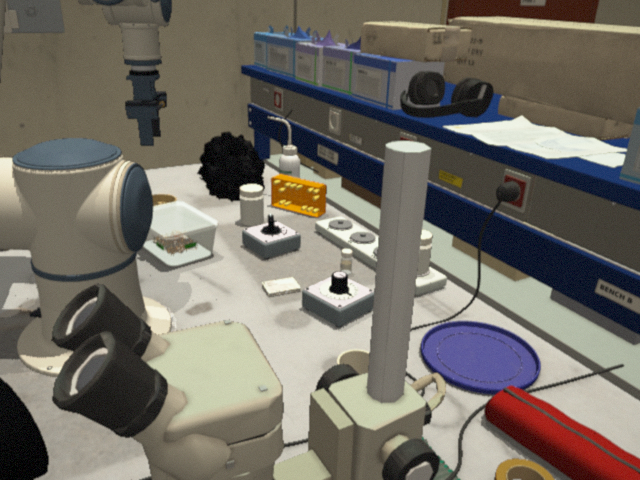

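The top view shows the jar on the rightmost plate (365,172), which is station 4. The selector is on the left box (239,258) and the timer on the right box (372,263). Next I'll measure both boxes and zoom in.

```bash
cat > h.py <<'E'
from station import ctrl, viewer, order
import cv2,numpy as np
from scipy.spatial.transform import Rotation as R
np.set_printoptions(precision=4,suppress=True)
def ray(f,u,v):
    K=f["mtx"]; d=np.array([(u-K[0,2])/K[0,0],-(v-K[1,2])/K[1,1],-1.])
    return R.from_euler("xyz",f["attitude"],degrees=True).apply(d)
def onplane(f,u,v,z):
    d=ray(f,u,v); o=np.array(f["xyz"]); return o+d*(z-o[2])/d[2]
def tofr(f,p,):
    c=R.from_euler("xyz",f["attitude"],degrees=True).inv().apply(np.array(p)-f["xyz"]); K=f["mtx"]
    return np.array([K[0,2]-K[0,0]*c[0]/c[2],K[1,2]+K[1,1]*c[1]/c[2]])
def boxes(f):
    out={}
    for n,(u,v) in dict(sel=(239,258),tim=(372,263)).items():
        r=36; g=f["frame"][v-r:v+r,u-r:u+r]; hs=cv2.cvtColor(g,cv2.COLOR_BGR2HSV)
        m=((hs[...,2]>185)&(hs[...,1]<40)).astype(np.uint8)
        m=cv2.morphologyEx(m,cv2.MORPH_OPEN,np.ones((3,3)))
        c=max(cv2.findContours(m,cv2.RETR_EXTERNAL,cv2.CHAIN_APPROX_NONE)[0],key=cv2.contourArea)
        b=cv2.boxPoints(cv2.minAreaRect(c))+[u-r,v-r]
        P=np.array([onplane(f,*q,0.047) for q in b]); ctr=P.mean(0)
        e=P[1]-P[0]; a=np.degrees(np.arctan2(e[1],e[0])); a=(a+45)%90-45
        out[n]=(ctr,a); print(n,ctr,"yaw",a,"sides",np.linalg.norm(np.diff(P[:3],axis=0),axis=1),tofr(f,[*ctr[:2],.08]))
    return out
E
python3 - <<'E'
from h import *
f=viewer.grab_frame("top"); boxes(f)
k=[cv2.resize(f["frame"][v-36:v+36,u-36:u+36],(400,400),interpolation=cv2.INTER_CUBIC) for u,v in((239,258),(372,263))]
cv2.imwrite("pics/z.png",np.hstack(k))
for u,v in((247,180),(285,179),(323,179)): print(onplane(f,u,v,.045))
print(onplane(f,366,171,.121))
E
```

```text
sel [0.454  0.2056 0.047 ] yaw 8.895537641331117 sides [0.0999 0.0983] [236.5945 256.6365]
tim [ 0.4519 -0.1313  0.047 ] yaw 15.742737933179683 sides [0.1    0.0975] [373.8421 261.5832]
[0.6517 0.193  0.045 ]
[0.6573 0.096  0.045 ]
[ 0.6604 -0.0013  0.045 ]
[ 0.6669 -0.1021  0.121 ]
```

View pics/z.png

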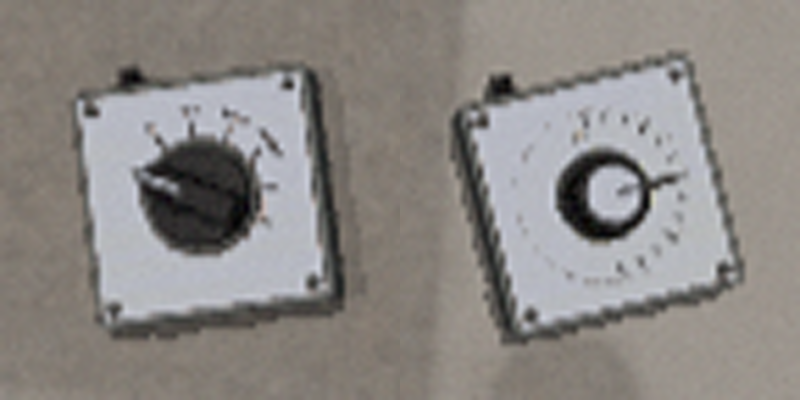

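The zoom confirms it: the selector bar points at about the off mark (left panel, centre 200,197). The timer pointer points right, with its knob at (612,192) in the crop, so it has about 94° to go back. I'll rotate the tool to a yaw of about 100° for the timer.

The manual's scale: shifts go in shares of 50 mm and turns go in shares of 2 pi rad. Converting my numbers, 8 degrees is 0.0222.

```bash
echo '[{"az":0.0222,"finger_gap":0.09},{"az":0.0222,"finger_gap":0.09},{"az":0.0222,"finger_gap":0.09},{"az":0.0222,"finger_gap":0.09},{"az":0.0222,"finger_gap":0.09},{"az":0.0222,"finger_gap":0.09},{"az":0.0222,"finger_gap":0.09},{"finger_gap":0.09}]' | python3 nudge.py
cat >> h.py <<'E'
TG=dict(sel=(.454,.2056),tim=(.4519,-.1313))
def togo(n,z):
    s=ctrl.sense(); d=np.array([*TG[n],z])-s["eef_pos"]
    print(n,"tool-axis shift",R.from_euler("xyz",s["tcp_rot"],degrees=True).inv().apply(d),"rot",s["tcp_rot"],"q",s["qpos"],"F",s["force"],"M",s["moment"],"t",s["t"],"w",s["grip_width"])
E
python3 -c "
from h import *
togo('tim',.13)"
```

```text
t: 0.95
eef_pos: [0.2586, 0.5688, 0.2137]
tcp_rot: [-180.0, 0.0, 99.4]
force: [-0.3, 0.1, 0.1]
grip_width: 0.0901
grip_force: 0.0
tim tool-axis shift [-0.7222  0.0765  0.0839] rot [-179.9821    0.0218   99.386 ] q [60.0745 28.2945 77.1053  0.     74.6284 50.6885] F [-0.3184  0.1109  0.1014] M [-0.045   0.1213 -0.0493] t 0.95 w 0.09014346602386997
```

To row units: -0.04 m is -0.8, 0.004 m is 0.08.

```bash
echo '[{"dx":-0.8,"dy":0.08,"finger_gap":0.09},{"dx":-0.8,"dy":0.08,"finger_gap":0.09},{"dx":-0.8,"dy":0.08,"finger_gap":0.09},{"dx":-0.8,"dy":0.08,"finger_gap":0.09},{"dx":-0.8,"dy":0.08,"finger_gap":0.09},{"dx":-0.8,"dy":0.08,"finger_gap":0.09},{"dx":-0.8,"dy":0.08,"finger_gap":0.09},{"dx":-0.8,"dy":0.08,"finger_gap":0.09},{"dx":-0.8,"dy":0.08,"finger_gap":0.09},{"dx":-0.8,"dy":0.08,"finger_gap":0.09},{"dx":-0.8,"dy":0.08,"finger_gap":0.09},{"dx":-0.8,"dy":0.08,"finger_gap":0.09},{"dx":-0.8,"dy":0.08,"finger_gap":0.09},{"dx":-0.8,"dy":0.08,"finger_gap":0.09},{"dx":-0.8,"dy":0.08,"finger_gap":0.09},{"dx":-0.8,"dy":0.08,"finger_gap":0.09},{"dx":-0.8,"dy":0.08,"finger_gap":0.09},{"finger_gap":0.09},{"finger_gap":0.09}]' | python3 nudge.py
python3 -c "
from h import *
togo('tim',.057)"
```

```text
t: 2.85
eef_pos: [0.4384, -0.091, 0.2137]
tcp_rot: [-180.0, -0.0, 99.6]
force: [-0.7, 0.2, -0.1]
grip_width: 0.0898
grip_force: 0.0
tim tool-axis shift [-0.0421  0.0066  0.1567] rot [-179.9797   -0.0192   99.6461] q [-19.3785  14.0793 100.8753   0.0077  65.0725 -29.0278] F [-0.6827  0.1824 -0.0677] M [-0.0932  0.0781 -0.004 ] t 2.85 w 0.08979098112733874
```

To row units: 0.03 m is 0.6, -0.021 m is -0.42.

```bash
echo '[{"dx":-0.42,"dy":0.066,"finger_gap":0.09},{"dx":-0.42,"dy":0.066,"finger_gap":0.09},{"dz":0.6,"finger_gap":0.09},{"dz":0.6,"finger_gap":0.09},{"dz":0.6,"finger_gap":0.09},{"dz":0.6,"finger_gap":0.09},{"dz":0.4,"finger_gap":0.09},{"dz":0.24,"finger_gap":0.09},{"dz":0.1,"finger_gap":0.09},{"finger_gap":0.09},{"finger_gap":0.09},{"finger_gap":0.09}]' | python3 nudge.py
python3 - <<'E'
from h import *
togo('tim',.057)
f=viewer.grab_frame("side"); cv2.imwrite("pics/s1.png",cv2.resize(f["frame"][180:360,220:460],(720,540)))
E
```

```text
t: 4.05
eef_pos: [0.4524, -0.1307, 0.0577]
tcp_rot: [179.9, 0.0, 99.6]
force: [0.1, -0.5, -0.7]
grip_width: 0.0899
grip_force: 0.0
tim tool-axis shift [-0.0006 -0.0006  0.0007] rot [179.9399   0.0379  99.5865] q [-23.3792  29.7819 108.114    0.0013  42.033  -32.9667] F [ 0.0852 -0.4981 -0.7104] M [-0.1137  0.0366  0.0126] t 4.05 w 0.08985498933602977
```

View pics/s1.png

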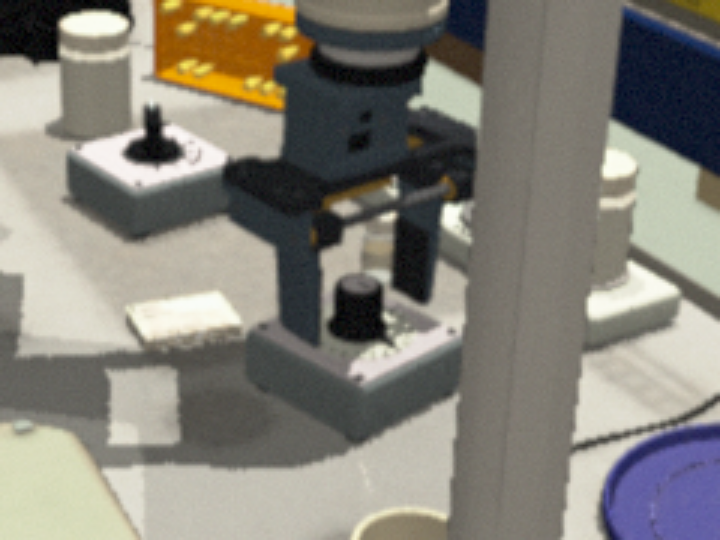

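The fingers straddle the knob (crop 358,300), so I'm closing on it.

```bash
echo '[{"finger_gap":0.06},{"finger_gap":0.045},{"finger_gap":0.036},{"finger_gap":0.03},{"finger_gap":0.02},{"finger_gap":0.02},{"finger_gap":0.02},{"finger_gap":0.02}]' | python3 nudge.py
python3 -c "
from h import *
togo('tim',.057)"
```

```text
t: 4.9
eef_pos: [0.4525, -0.1307, 0.057]
tcp_rot: [180.0, 0.0, 99.5]
force: [3.7, 1.8, -0.4]
grip_width: 0.0326
grip_force: 30.0
tim tool-axis shift [-0.0005 -0.0007 -0.    ] rot [179.9535   0.0054  99.5338] q [-23.3936  29.8657 108.1155   0.031   41.9769 -32.9504] F [ 3.6891  1.8163 -0.3907] M [ 0.2082 -0.5898  0.0149] t 4.9 w 0.03261445307775348
```

Gripped. Now turning anticlockwise 80° first.

To row units: -8 degrees is -0.0222.

```bash
echo '[{"az":-0.0222,"finger_gap":0.02},{"az":-0.0222,"finger_gap":0.02},{"az":-0.0222,"finger_gap":0.02},{"az":-0.0222,"finger_gap":0.02},{"az":-0.0222,"finger_gap":0.02},{"az":-0.0222,"finger_gap":0.02},{"az":-0.0222,"finger_gap":0.02},{"az":-0.0222,"finger_gap":0.02},{"az":-0.0222,"finger_gap":0.02},{"az":-0.0222,"finger_gap":0.02},{"finger_gap":0.02}]' | python3 nudge.py
python3 -c "
from h import *
togo('tim',.057)"
echo '[{"az":-0.0111,"finger_gap":0.02},{"az":-0.0111,"finger_gap":0.02},{"az":-0.0056,"finger_gap":0.02},{"finger_gap":0.02}]' | python3 nudge.py
python3 -c "
from h import *
togo('tim',.057)"
```

```text
t: 6.0
eef_pos: [0.4516, -0.1317, 0.057]
tcp_rot: [-179.9, -0.0, 179.9]
force: [-6.3, -12.4, 2.7]
grip_width: 0.0322
grip_force: 30.0
tim tool-axis shift [-0.0003  0.0004 -0.    ] rot [-179.9193   -0.0373  179.9101] q [ -23.4641   29.8589  108.1397   -0.1329   42.0036 -113.2755] F [ -6.2828 -12.3923   2.6504] M [-2.5109  1.0924  0.0316] t 6.0 w 0.032241557001545046
t: 6.4
eef_pos: [0.4517, -0.1318, 0.057]
tcp_rot: [-179.9, -0.0, -170.3]
force: [-6.9, -14.6, 1.3]
grip_width: 0.0323
grip_force: 30.0
tim tool-axis shift [-0.0003  0.0005 -0.    ] rot [-179.9121   -0.0482 -170.3312] q [ -23.4741   29.8597  108.1353   -0.1494   41.9974 -123.032 ] F [ -6.9139 -14.6095   1.2769] M [-2.826   1.2366  0.0279] t 6.4 w 0.03234939925820508
```

To row units: -1 degrees is -0.0028.

```bash
for i in 1 2 3; do echo '[{"az":-0.0028,"finger_gap":0.02},{"az":-0.0028,"finger_gap":0.02},{"finger_gap":0.02}]' | python3 nudge.py >/dev/null
python3 -c "
from h import *
s=ctrl.sense();print(s['t'],s['tcp_rot'],s['moment'],s['force'])"; done
```

```text
6.7 [-179.9231   -0.0553 -168.4219] [-3.0559  1.3721 -0.6731] [ -7.6992 -16.1974   1.3387]
7.0 [-179.9261   -0.0664 -166.4111] [-3.0074  1.4749 -0.4772] [ -7.4125 -16.6321   1.9968]
7.3 [-179.9281   -0.0749 -164.4123] [-3.1395  1.4992 -0.5487] [ -7.6426 -18.118    1.7554]
```

Mz jumped to about -0.6 N·m and then slipped, so the knob is on its stop. Releasing, lifting and checking.

To row units: -0.04 m is -0.8, -0.02 m is -0.4.

```bash
echo '[{"finger_gap":0.04},{"finger_gap":0.06},{"finger_gap":0.08},{"finger_gap":0.08},{"finger_gap":0.08},{"dz":-0.4,"finger_gap":0.08},{"dz":-0.8,"finger_gap":0.08},{"dz":-0.8,"finger_gap":0.08},{"dz":-0.8,"finger_gap":0.08},{"finger_gap":0.08}]' | python3 nudge.py
python3 - <<'E'
from h import *
togo('sel',.197)
E
```

```text
t: 8.3
eef_pos: [0.4543, -0.1315, 0.2015]
tcp_rot: [-179.7, 0.3, -164.4]
force: [-0.2, 0.1, -1.3]
grip_width: 0.0797
grip_force: 0.0
sel tool-axis shift [-0.0902  0.3249  0.0034] rot [-179.7237    0.3421 -164.4381] q [ -23.3883   16.7619   99.1299    0.0002   63.6684 -128.9495] F [-0.2189  0.103  -1.2755] M [0.0709 0.0651 0.0297] t 8.3 w 0.07974003047172541
```

To row units: 0.0406 m is 0.812, -0.0113 m is -0.226, -7.6 degrees is -0.0211.

```bash
echo '[{"dx":-0.226,"dy":0.812,"finger_gap":0.07},{"dx":-0.226,"dy":0.812,"finger_gap":0.07},{"dx":-0.226,"dy":0.812,"finger_gap":0.07},{"dx":-0.226,"dy":0.812,"finger_gap":0.07},{"dx":-0.226,"dy":0.812,"finger_gap":0.07},{"dx":-0.226,"dy":0.812,"finger_gap":0.07},{"dx":-0.226,"dy":0.812,"finger_gap":0.07},{"dx":-0.226,"dy":0.812,"finger_gap":0.07},{"az":-0.0211,"finger_gap":0.06},{"az":-0.0211,"finger_gap":0.06},{"az":-0.0211,"finger_gap":0.06},{"az":-0.0211,"finger_gap":0.06},{"az":-0.0211,"finger_gap":0.06},{"az":-0.0211,"finger_gap":0.06},{"az":-0.0211,"finger_gap":0.06},{"finger_gap":0.06},{"finger_gap":0.06}]' | python3 nudge.py
python3 - <<'E'
from h import *
togo('sel',.062)
f=viewer.grab_frame("top")
a,b=[cv2.resize(f["frame"][v-36:v+36,u-36:u+36],(400,400),interpolation=cv2.INTER_CUBIC) for u,v in((239,258),(372,263))]
cv2.imwrite("pics/z2.png",np.hstack([a,b]))
E
```

```text
t: 10.0
eef_pos: [0.4519, 0.2064, 0.1966]
tcp_rot: [180.0, -0.0, -111.5]
force: [-1.0, -0.3, -0.1]
grip_width: 0.0601
grip_force: 0.0
sel tool-axis shift [-0.0001 -0.0023  0.1346] rot [ 179.9758   -0.0191 -111.4865] q [  17.6618   19.2015   96.1074    0.0005   64.7219 -140.8519] F [-0.9779 -0.3156 -0.1229] M [ 0.0506  0.1004 -0.0523] t 10.0 w 0.06014143947056633
```

View pics/z2.png

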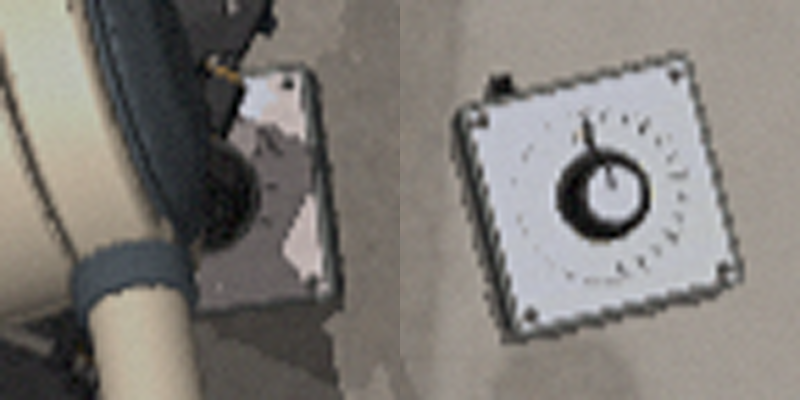

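The pointer (crop 587,115) now lies along the box's x axis at the pin, so the timer is at zero. Descending on the selector bar.

To row units: 0.03 m is 0.6, -0.0023 m is -0.046, -0.4 degrees is -0.0011.

```bash
echo '[{"az":-0.0011,"dy":-0.046,"dz":0.6,"finger_gap":0.05},{"dz":0.6,"finger_gap":0.05},{"dz":0.6,"finger_gap":0.05},{"dz":0.4,"finger_gap":0.05},{"dz":0.3,"finger_gap":0.05},{"dz":0.192,"finger_gap":0.05},{"finger_gap":0.05},{"finger_gap":0.05},{"finger_gap":0.03},{"finger_gap":0.02},{"finger_gap":0.01},{"finger_gap":0.005},{"finger_gap":0.005},{"finger_gap":0.005}]' | python3 nudge.py
python3 -c "
from h import *
togo('sel',.062)"
```

```text
t: 11.45
eef_pos: [0.4546, 0.2055, 0.0625]
tcp_rot: [-180.0, 0.0, -110.8]
force: [2.2, -3.5, 2.9]
grip_width: 0.0137
grip_force: 30.0
sel tool-axis shift [0.0002 0.0006 0.0005] rot [-179.9546    0.0115 -110.8483] q [  17.4781   30.7453  104.0011   -0.027    45.2109 -141.6546] F [ 2.2294 -3.51    2.8563] M [-0.5139 -0.2443  0.0377] t 11.45 w 0.013695364861340093
```

To row units: 8 degrees is 0.0222.

```bash
echo '[{"az":0.0222,"finger_gap":0.005},{"az":0.0222,"finger_gap":0.005},{"az":0.0222,"finger_gap":0.005},{"az":0.0222,"finger_gap":0.005},{"az":0.0222,"finger_gap":0.005},{"az":0.0222,"finger_gap":0.005},{"az":0.0222,"finger_gap":0.005},{"az":0.0222,"finger_gap":0.005},{"az":0.0222,"finger_gap":0.005},{"az":0.0222,"finger_gap":0.005},{"az":0.0222,"finger_gap":0.005},{"az":0.0222,"finger_gap":0.005},{"az":0.0222,"finger_gap":0.005},{"az":0.0222,"finger_gap":0.005},{"az":0.0222,"finger_gap":0.005},{"finger_gap":0.005},{"finger_gap":0.005}]' | python3 nudge.py
python3 -c "
from h import *
togo('sel',.062)"
```

```text
t: 13.15
eef_pos: [0.4547, 0.2054, 0.0625]
tcp_rot: [180.0, 0.0, 129.1]
force: [2.9, -4.4, 3.5]
grip_width: 0.0137
grip_force: 30.0
sel tool-axis shift [ 0.0006 -0.0005  0.0005] rot [179.9641   0.0407 129.126 ] q [ 17.4705  30.7475 103.9975  -0.0346  45.2066 -21.6312] F [ 2.9303 -4.4097  3.4869] M [-0.8851 -0.5538 -0.0084] t 13.15 w 0.013655730934902018
```

To row units: -0.045 m is -0.9, -0.04 m is -0.8.

```bash
echo '[{"finger_gap":0.02},{"finger_gap":0.035},{"finger_gap":0.05},{"finger_gap":0.05},{"finger_gap":0.05},{"dz":-0.4,"finger_gap":0.05},{"dz":-0.8,"finger_gap":0.05},{"dz":-0.9,"finger_gap":0.05},{"dz":-0.9,"finger_gap":0.05},{"dx":0.8,"dy":0.16,"finger_gap":0.05},{"dx":0.8,"dy":0.16,"finger_gap":0.05},{"dx":0.8,"dy":0.16,"finger_gap":0.05},{"dx":0.8,"dy":0.16,"finger_gap":0.05},{"dx":0.8,"dy":0.16,"finger_gap":0.05},{"dx":0.8,"dy":0.16,"finger_gap":0.05},{"dx":0.8,"dy":0.16,"finger_gap":0.05},{"dx":0.8,"dy":0.16,"finger_gap":0.05},{"finger_gap":0.05},{"finger_gap":0.05}]' | python3 nudge.py
python3 - <<'E'
from h import *
f=viewer.grab_frame("top"); boxes(f)
a,b=[cv2.resize(f["frame"][v-36:v+36,u-36:u+36],(400,400),interpolation=cv2.INTER_CUBIC) for u,v in((239,258),(372,263))]
cv2.imwrite("pics/z3.png",np.hstack([a,b])); cv2.imwrite("pics/top3.png",f["frame"])
E
```

```text
t: 15.05
eef_pos: [0.3012, 0.4945, 0.212]
tcp_rot: [-180.0, 0.0, 129.2]
force: [0.1, -0.0, 0.2]
grip_width: 0.05
grip_force: 0.0
sel [0.454  0.2056 0.047 ] yaw 8.895537641331117 sides [0.0999 0.0983] [236.5945 256.6365]
tim [ 0.4522 -0.1312  0.047 ] yaw 15.743517001389094 sides [0.1    0.0981] [373.8116 261.4613]
```

View pics/z3.png

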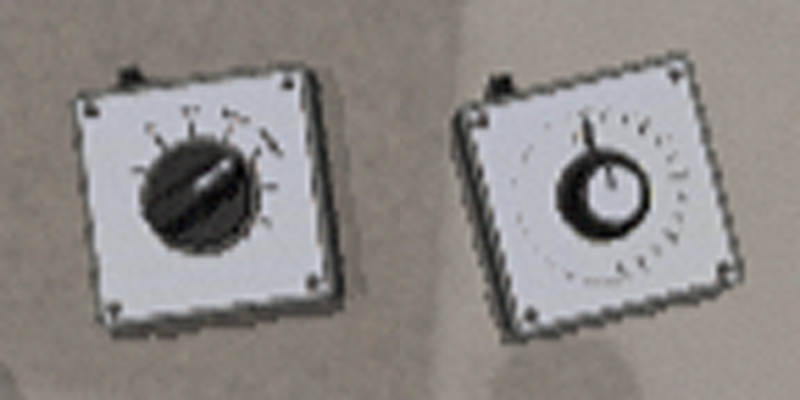

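View pics/top3.png

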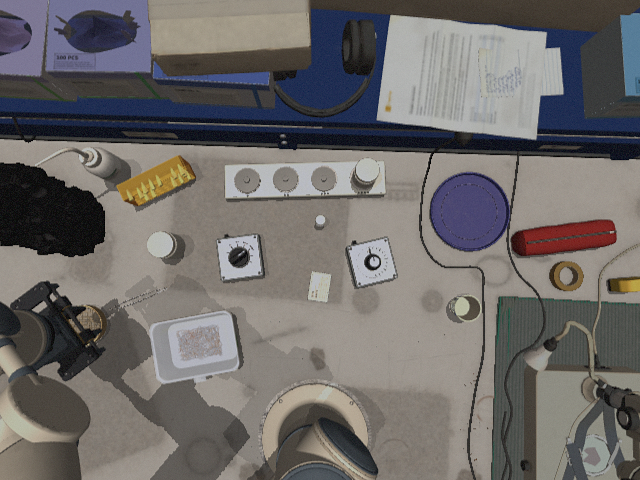

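The selector line (crop 240,158) points at the fourth mark (265,145), the timer pointer is still at its pin, and nothing else has moved.

```bash
python3 -c "
from station import ctrl, viewer, order
print(order.finish_job())"
```

```text
the job is handed in; nothing more can be done
None
```

I turned the timer back to its zero stop first, then the selector four clicks to station 4, where the jar stands. The last camera view shows both in place and nothing else moved, and the job is handed in.

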